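# Start the vial inspection lamp with its pull knob

## Task

Switch on the inspection lamp: take hold of the tall pull knob on the lamp's base (a round head on a thin neck), pull it straight up as good as all the way out and keep it out for about a second, then let it go back down and leave it at rest. Leave the low dimmer dial next to it at its setting, and do not move the tray of vials under the shade.

Things in the scene. Friction and masses are not known exactly. Their poses are not given: they have to be found in the camera images.
- pull_knob (a joint): Travel of the pull knob in m: 0 = down at rest, 0.020 = pulled straight up to its stop. A spring draws it down with 3 N at rest, rising to 8 N at the stop, and takes it back when released. It only slides, it does not turn.
- pull_head (a point): Centre of the pull knob's head: a black cylinder 34 mm across, 22 mm high (plus a 4 mm dome) on a steel neck 16 mm thick. At rest 78 mm above the table, 33 mm above the lamp base's top; the head's underside is 22 mm above the base. It rises with the knob; z up, x across the base's short side, y along its long side, away from the post. The flange round the neck is 50 mm wide, 3 mm high.
- lamp: The fixed lamp: grey box 130 (x) x 320 (y) mm, top at 45 mm; origin centre of its underside. Pull knob and dimmer sit at y = 100 and y = 10 mm, either way round. At y = -125 mm a 14 mm steel post rises 242 mm; its arm carries a white shade, 110 mm wide, at y = -260 mm, 173 to 250 mm above the table.
- dimmer_mark (a point): White mark on top of the dimmer, 18 mm from the dial's upright axis, 62 mm above the table. The dimmer is a low black ribbed disc, 48 mm across, 14 mm high; it turns easily, stays where it is left, and starts at various settings. Leave it alone: the mark may move 6 mm at most.
- vial_tray: A loose white plastic tray 120 x 140 mm, 22 mm high, full of small capped glass vials 47 mm tall, standing on the table beyond the post end of the lamp base, under the shade; its origin is the centre of its underside. It is to be left where it is (at most 20 mm of shift).

How it is judged:
By the outcome, as a careful person would: the job done as asked, in the order asked, and still so for the second after the job is handed in, with the robot touching nothing.
It also fails if it takes over 32 s, if anything falls off the work surface, if the arm or the gripper's body presses on something with over 40 N, if the wrist force passes 120 N, or if a joint passes its speed limit or range.

## Robot

A 7-joint arm with a two-finger parallel gripper is mounted at the origin on the work surface. World frame = base frame: x ahead of the robot, y to its left, z up, the work surface at z = 0. Lengths are in m, angles in rad, forces in N, time in s.
With the tool pointing down it reaches from about 0.4 to 0.85 m from the base axis. Payload 10.4 kg.
Tool frame: the origin (TCP) lies between the finger pads; the fingertips stand tcp_to_tips ahead of it and the grasp point (between the pads) lies 8 mm behind it (tcp_to_tips is the distance from the TCP to the fingertips, in m); z points along the fingers, y is the line along which they close (so a half turn about z gives the same grasp; the last joint's range is limited). The gripper opens to 85 mm and grips with 20 to 120 N. Pads are 22 mm wide; open, the fingers measure 114 mm over their backs; the gripper's body (76 mm by 85 mm) begins 54 mm behind the grasp point. The pads swing forward as they close: fully open they stand 13 mm farther back than shut.
Start: joints at [1.264, 0.332, -0.065, 1.46, 0.022, 1.35, -0.088], TCP at [0.175, -0.6, 0.242] pointing down, gripper open.
Joint ranges: [-2.6, 2.6], [-0.5, 2.12], [-1.47, 1.34], [0.16, 2.42], [-1.27, 4.41], [0.06, 2.06], [-2.6, 2.6]. Speed limits (rad/s): [2.22, 2.22, 2.79, 2.79, 3.14, 3.14, 3.14].

## Interface

Orientations are given as a unit quaternion [x, y, z, w].
In Python, from workcell import * gives the robot as it stands.
- The arm moves only by the tool apply_moves, never from a script. Its argument "rows" is a list of rows, each an object of numbers: "x", "y", "z": the shift along the tool's x, y, z in mm; "ax", "ay", "az": the turn, a rotation vector about the tool's x, y, z in degrees; "gripper": the closure, from 0 (fully open) to 1 (shut). A call has 1 to 5 rows; each row shifts and turns the commanded pose from where the row before left it, along the tool's axes as they then stand; what a row does not reach is not made up. A row lasts 1/12 s, in which the tool goes at most 41.7 mm and 7.16 degrees, less where a joint would pass 70% of its speed; a pose out of reach is approached as far as the arm can. A call with a gripper value outside its range is refused whole. The fingers move at their own pace and stop on an object; "newtons" is the grip in N (left out, the last holds). Time passes only in rows, so rows that do not move let the fingers close. It gives the time, the measured TCP pose, the force, the opening and the grip force at its end, in the units of the state.
- get_obs(): the state, without advancing time (a new reading comes with each control period).
- camera(name): name is "scene" or "side" or "wrist"; returns a dict with "color" (480x640x3 uint8, red, green, blue), "fov_y" (degrees; the focal length in pixels is half the picture's height over the tangent of half this angle, whatever the lens; pixels are square), "cx", "cy" (the principal point, pixels), "k1" (the pictures are not rectified: a ray, as slopes to the right and down, at radius r is drawn at 1 + k1 r^2 times it, then the intrinsics apply), "rvec" (rotation vector, rad) and "tvec" (3), from world to camera coordinates, as OpenCV has them. Camera axes: x right, y down, z forward; pixel columns grow to the right and rows downward; lengths in m; the calibration is good to about 2 mm. A picture is of the moment at which its call begins. There is no depth.
- hand_in(): hands the job in; it is judged then, once.
The state is a dict: "clock": time; "joint_pos": joint angles; "joint_velocities": joint speeds; "tau": joint torques, N m; "position": TCP position; "ee_rot": TCP orientation; "ft_force": force on the tool from outside, world axes, zero at the start; "torque": the same for the moment, N m; "grip_width": opening from 0.0 (shut) to 1.0 (fully open); "grasp_force": force on a finger pad.
Only numpy, scipy, OpenCV 4.12 (cv2) and the standard library are available. Lean on these libraries where they do the work, as an engineer would, in place of code of your own. Each camera call takes 0.05 s, during which the arm holds its last target. There are 200 camera calls.

## Working session

There is one attempt and no reset: what is moved stays moved. The work goes in short steps, Python scripts to look and compute and a tool call to move; the robot and the scene stay as the last step left them, time stands still between calls to the robot, and variables do not carry over. Pictures are saved under pics/ and viewed, at most 10 in all, crops included, and the job is handed in when it is done.

Besides the shell and the picture viewer there is one more tool, called after "Emit:" as a command line: name --argument value ..., lists and objects as JSON in quotes. apply_moves: Moves the arm, as the interface text tells. Its arguments: {"type":"object","properties":{"rows":{"type":"array","items":{"type":"object","properties":{"x":{"type":"number"},"y":{"type":"number"},"z":{"type":"number"},"ax":{"type":"number"},"ay":{"type":"number"},"az":{"type":"number"},"gripper":{"type":"number"}}}},"newtons":{"type":"number"}},"required":["rows"]}

```bash
mkdir -p pics; cat > h.py <<'E'
from workcell import *
import numpy as np, cv2
from scipy.spatial.transform import Rotation as R
def cam(n):
    c=camera(n); f=240/np.tan(np.radians(c["fov_y"])/2)
    c["f"]=f; c["Rm"]=R.from_rotvec(c["rvec"]).as_matrix(); c["o"]=-c["Rm"].T@np.array(c["tvec"]); return c
def ray(c,u,v):
    d=np.array([(u-c["cx"])/c["f"],(v-c["cy"])/c["f"]]); s=d.copy()
    for _ in range(30): s=d/(1+c["k1"]*(s@s))
    r=c["Rm"].T@np.array([s[0],s[1],1]); return r/np.linalg.norm(r)
def plane(c,u,v,z):
    r=ray(c,u,v); return c["o"]+r*(z-c["o"][2])/r[2]
def proj(c,p):
    q=c["Rm"]@np.array(p)+np.array(c["tvec"]); s=q[:2]/q[2]; s=s*(1+c["k1"]*(s@s)); return s*c["f"]+[c["cx"],c["cy"]]
E
python3 - <<'E'
from h import *
o=get_obs(); print(o)
try: print(tcp_to_tips)
except Exception as e: print(e)
for n in ["scene","side"]:
    c=cam(n); cv2.imwrite(f"pics/{n}0.png",c["color"][:,:,::-1]); print(n,c["o"],c["f"],c["k1"])
E
```

```text
{'clock': 0.0, 'joint_pos': array([ 1.26441808,  0.33285587, -0.06467608,  1.46097016,  0.02156681,
        1.3499148 , -0.08850715]), 'joint_velocities': array([ 0.00030547, -0.00102273,  0.00169259,  0.00014198,  0.00079724,
        0.0017276 , -0.00101411]), 'tau': array([-1.28600877e-04, -6.25455093e+01,  4.91491822e-02, -3.91603339e+01,
        1.63055415e-02,  1.01889245e-02, -4.63446975e-05]), 'position': array([ 0.17487552, -0.59964247,  0.24151209]), 'ee_rot': array([ 9.89951447e-01,  1.41405816e-01, -1.25155422e-04, -7.16321811e-04]), 'ft_force': array([ 0.0790429 ,  0.86019604, -0.5632027 ]), 'torque': array([-0.00335989, -0.03826905,  0.01654503]), 'grasp_force': 0.0, 'grip_width': 0.9956739038441441}
0.011
scene [1.1534977  0.00243104 0.58927766] 509.2194517395604 0.014572441023082293
side [0.18073743 0.54463588 0.54092294] 482.23575372945373 -0.09571392955498988
```

View pics/scene0.png

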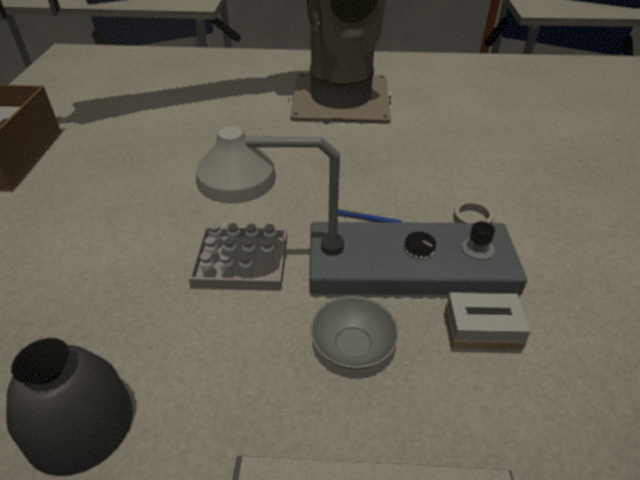

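View pics/side0.png

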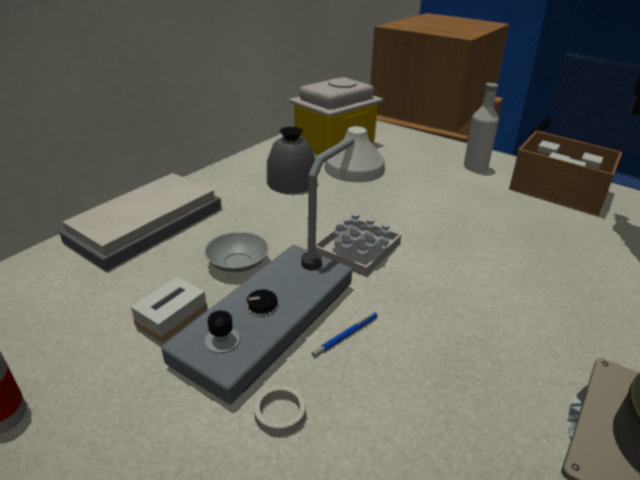

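Scene: knob head at about (482,233), dimmer (421,244), post on the left, tray (240,258). Side: head (220,323), dimmer (262,300). The knob is at the +y end. Next I triangulate the head and dimmer from dark masks.

```bash
cat >> h.py <<'E'
def blob(c,u,v,w=26,t=45):
    m=(c["color"].max(2)<t).astype(np.uint8); n,l,s,ce=cv2.connectedComponentsWithStats(m)
    k=[i for i in range(1,n) if s[i,4]>60 and np.hypot(*(ce[i]-[u,v]))<w]
    k=max(k,key=lambda i:s[i,4]); return ce[k],s[k]
def tri(cs,ps):
    A=np.zeros((3,3));b=np.zeros(3)
    for c,p in zip(cs,ps):
        r=ray(c,*p);P=np.eye(3)-np.outer(r,r);A+=P;b+=P@c["o"]
    return np.linalg.solve(A,b)
E
python3 - <<'E'
from h import *
cs=[cam("scene"),cam("side")]
for nm,px,t in [("head",[(482,233),(220,323)],35),("dim",[(421,244),(262,300)],35)]:
    q=[blob(c,*p,t=t) for c,p in zip(cs,px)]
    print(nm,[(a.round(1),s) for a,s in q],tri(cs,[a for a,_ in q]).round(4))
    print([plane(c,*a,.079 if nm=="head" else .055).round(4) for c,(a,_) in zip(cs,q)])
c=cs[0]
for n,u,v,z in [("post",333,243,.047),("shade",235,180,.18),("shadetop",231,132,.25),("cornFL",311,292,0.0),("cornFR",523,292,0.0),("cornBR",508,224,.045),("cornBL",313,224,.045)]: print(n,plane(c,u,v,z).round(3))
for u,v in [(482,250)]: print(plane(c,u,v,.046))
E
```

```text
head [(array([481.7, 233.4]), array([471, 222,  23,  24, 416], dtype=int32)), (array([219.7, 323.6]), array([208, 311,  24,  26, 497], dtype=int32))] [0.5714 0.2196 0.0765]
[array([0.5745, 0.2187, 0.079 ]), array([0.5692, 0.221 , 0.079 ])]
dim [(array([419.1, 243.4]), array([405, 232,  30,  24, 485], dtype=int32)), (array([262.8, 301.7]), array([248, 290,  29,  24, 494], dtype=int32))] [0.5733 0.1288 0.0536]
[array([0.5752, 0.1288, 0.055 ]), array([0.572 , 0.1296, 0.055 ])]
post [ 0.572 -0.003  0.047]
shade [ 0.596 -0.139  0.18 ]
shadetop [ 0.588 -0.137  0.25 ]
cornFL [ 0.634 -0.034  0.   ]
cornFR [0.617 0.29  0.   ]
cornBR [0.51  0.28  0.045]
cornBL [ 0.526 -0.037  0.045]
[0.57550505 0.22598066 0.046     ]
```

Head at about (0.5715, 0.2197, 0.077), which agrees with the given height, and 91 mm from the dimmer against 90 given. The lamp's long axis is about world +y. I'll close the fingers across the base (tool x along world +y), so I turn az by −75° first.

Emit:
apply_moves --rows '[{"az":-6.8,"gripper":0},{"az":-6.8},{"az":-6.8},{"az":-6.8},{"az":-6.8}]'

```text
invalid input at $.rows[0]: expected keys x, y, z, ax, ay, az, gripper
```

Emit:
apply_moves --rows '[{"az":-6.8},{"az":-6.8},{"az":-6.8},{"az":-6.8},{"az":-6.8}]'

```text
invalid input at $.rows[0]: expected keys x, y, z, ax, ay, az, gripper
```

Emit:
apply_moves --rows '[{"az":-6.8},{"x":32,"y":15},{"x":32,"y":15},{"x":32,"y":15},{"x":32,"y":15}]'

```text
invalid input at $.rows[0]: expected keys x, y, z, ax, ay, az, gripper
```

Emit:
apply_moves --rows '[{"x":32,"y":15},{"x":32,"y":15},{"x":32,"y":15},{"x":32,"y":15},{"x":32,"y":15}]'

```text
invalid input at $.rows[0]: expected keys x, y, z, ax, ay, az, gripper
```

All keys are needed in every row.

Emit:
apply_moves --rows '[{"x":0,"y":0,"z":0,"ax":0,"ay":0,"az":-6.8,"gripper":0},{"x":0,"y":0,"z":0,"ax":0,"ay":0,"az":-6.8,"gripper":0},{"x":0,"y":0,"z":0,"ax":0,"ay":0,"az":-6.8,"gripper":0},{"x":0,"y":0,"z":0,"ax":0,"ay":0,"az":-6.8,"gripper":0},{"x":0,"y":0,"z":0,"ax":0,"ay":0,"az":-6.8,"gripper":0}]'

```text
clock: 0.62
position: [0.175, -0.5999, 0.2421]
ee_rot: [0.904, 0.427, 0.0, -0.0]
ft_force: [-1.6, 0.2, 0.3]
grip_width: 0.998
grasp_force: 0.0
```

Emit:
apply_moves --rows '[{"x":0,"y":0,"z":0,"ax":0,"ay":0,"az":-6.8,"gripper":0},{"x":0,"y":0,"z":0,"ax":0,"ay":0,"az":-6.8,"gripper":0},{"x":0,"y":0,"z":0,"ax":0,"ay":0,"az":-6.8,"gripper":0},{"x":0,"y":0,"z":0,"ax":0,"ay":0,"az":-6.8,"gripper":0},{"x":0,"y":0,"z":0,"ax":0,"ay":0,"az":-6.8,"gripper":0}]'

```text
clock: 1.03
position: [0.175, -0.5999, 0.2421]
ee_rot: [0.74, 0.673, 0.0, -0.0]
ft_force: [0.6, -0.3, -0.3]
grip_width: 1.001
grasp_force: 0.0
```

Emit:
apply_moves --rows '[{"x":0,"y":0,"z":0,"ax":0,"ay":0,"az":-6.8,"gripper":0},{"x":32,"y":14,"z":0,"ax":0,"ay":0,"az":0,"gripper":0},{"x":32,"y":14,"z":0,"ax":0,"ay":0,"az":0,"gripper":0},{"x":32,"y":14,"z":0,"ax":0,"ay":0,"az":0,"gripper":0},{"x":32,"y":14,"z":0,"ax":0,"ay":0,"az":0,"gripper":0}]'

```text
clock: 1.45
position: [0.229, -0.4694, 0.242]
ee_rot: [0.701, 0.714, 0.0, -0.0]
ft_force: [1.5, -0.2, 0.5]
grip_width: 0.997
grasp_force: 0.0
```

Emit:
apply_moves --rows '[{"x":34,"y":17,"z":0,"ax":0,"ay":0,"az":0,"gripper":0},{"x":34,"y":17,"z":0,"ax":0,"ay":0,"az":0,"gripper":0},{"x":34,"y":17,"z":0,"ax":0,"ay":0,"az":0,"gripper":0},{"x":34,"y":17,"z":0,"ax":0,"ay":0,"az":0,"gripper":0},{"x":34,"y":17,"z":0,"ax":0,"ay":0,"az":0,"gripper":0}]'

```text
clock: 1.87
position: [0.3108, -0.2977, 0.2423]
ee_rot: [0.701, 0.714, -0.0, 0.0]
ft_force: [1.4, 0.4, -0.0]
grip_width: 1.003
grasp_force: 0.0
```

Emit:
apply_moves --rows '[{"x":34,"y":17,"z":0,"ax":0,"ay":0,"az":0,"gripper":0},{"x":34,"y":17,"z":0,"ax":0,"ay":0,"az":0,"gripper":0},{"x":34,"y":17,"z":0,"ax":0,"ay":0,"az":0,"gripper":0},{"x":34,"y":17,"z":0,"ax":0,"ay":0,"az":0,"gripper":0},{"x":34,"y":17,"z":0,"ax":0,"ay":0,"az":0,"gripper":0}]'

```text
clock: 2.28
position: [0.3926, -0.1261, 0.2424]
ee_rot: [0.701, 0.714, -0.0, 0.0]
ft_force: [0.4, -0.7, -0.1]
grip_width: 0.998
grasp_force: 0.0
```

Emit:
apply_moves --rows '[{"x":34,"y":17,"z":0,"ax":0,"ay":0,"az":0,"gripper":0},{"x":34,"y":17,"z":0,"ax":0,"ay":0,"az":0,"gripper":0},{"x":34,"y":17,"z":0,"ax":0,"ay":0,"az":0,"gripper":0},{"x":34,"y":17,"z":0,"ax":0,"ay":0,"az":0,"gripper":0},{"x":34,"y":17,"z":0,"ax":0,"ay":0,"az":0,"gripper":0}]'

```text
clock: 2.7
position: [0.4746, 0.0453, 0.2427]
ee_rot: [0.701, 0.713, 0.0, 0.001]
ft_force: [-0.1, -0.4, 0.3]
grip_width: 1.0
grasp_force: 0.0
```

Emit:
apply_moves --rows '[{"x":34.5,"y":20,"z":0,"ax":0,"ay":0,"az":0,"gripper":0},{"x":34.5,"y":20,"z":0,"ax":0,"ay":0,"az":0,"gripper":0},{"x":34.5,"y":20,"z":0,"ax":0,"ay":0,"az":0,"gripper":0},{"x":34.5,"y":20,"z":0,"ax":0,"ay":0,"az":0,"gripper":0},{"x":34.5,"y":20,"z":0,"ax":0,"ay":0,"az":0,"gripper":0}]'

```text
clock: 3.12
position: [0.5719, 0.2193, 0.2414]
ee_rot: [0.701, 0.713, -0.0, -0.0]
ft_force: [0.7, -0.8, 1.5]
grip_width: 1.0
grasp_force: 0.0
```

```bash
python3 - <<'E'
from h import *
c=cam("wrist"); cv2.imwrite("pics/w1.png",c["color"][:,:,::-1]); print(c["o"],get_obs()["position"])
print(proj(c,[.5715,.2197,.091]),proj(c,[.5733,.1288,.059]))
E
```

```text
[0.5701279  0.29712053 0.37335677] [0.57143391 0.22792868 0.24024906]
[320.31445975 230.29794568] [320.52236772 311.48643218]
```

View pics/w1.png

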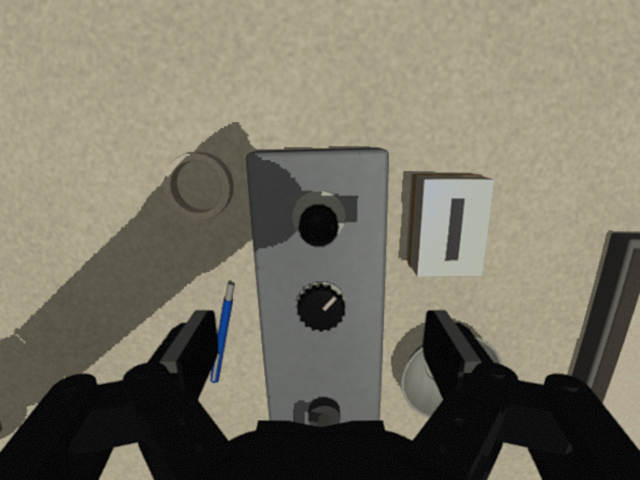

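Wrist view: head at (319,225), dimmer centred at (321,306) with its mark up-right, fingers straddling the base's x. The arm was still settling, so I measure again at rest.

```bash
python3 - <<'E'
from h import *
cam("wrist"); cam("wrist"); c=cam("wrist"); o=get_obs(); print(c["o"],o["position"])
cv2.imwrite("pics/w2.png",c["color"][:,:,::-1])
for p,z,nm in [((319,225),.091,"head"),((321,306),.059,"dim")]:
    b,s=blob(c,*p,w=15,t=30); print(nm,b,s,plane(c,*b,z).round(4))
g=c["color"].max(2).astype(int); print(g[100:420:20,320])
hsv=c["color"]; m=(hsv.min(2)>150).astype(np.uint8); m[:270]=0;m[345:]=0;m[:,:295]=0;m[:,350:]=0
n,l,s,ce=cv2.connectedComponentsWithStats(m)
for i in range(1,n):
    if s[i,4]>15: print("white",s[i],plane(c,*ce[i],.062).round(4))
E
```

```text
[0.56802924 0.29972599 0.37318632] [0.57041408 0.21969994 0.24144087]
head [320.34606205 229.09626094] [ 301  209   39   41 1257] [0.5694 0.2243 0.091 ]
dim [321.15087957 311.50608931] [ 299  288   47   47 1478] [0.5725 0.1327 0.059 ]
[169 170 165 115 113  77  12   9 107 109  22  21 108 108 106  74]
```

Head at about (0.570, 0.221), and the TCP is already over it. Descending to TCP z of about 0.068, which puts the tips at about 57 mm, 12 mm above the base.

Emit:
apply_moves --rows '[{"x":0.5,"y":0,"z":22,"ax":0,"ay":0,"az":0,"gripper":0},{"x":0.5,"y":0,"z":25,"ax":0,"ay":0,"az":0,"gripper":0},{"x":0,"y":0,"z":25,"ax":0,"ay":0,"az":0,"gripper":0},{"x":0,"y":0,"z":25,"ax":0,"ay":0,"az":0,"gripper":0},{"x":0,"y":0,"z":22,"ax":0,"ay":0,"az":0,"gripper":0}]'

```text
clock: 3.73
position: [0.571, 0.2162, 0.1222]
ee_rot: [0.702, 0.713, -0.0, 0.001]
ft_force: [0.6, -0.8, 0.7]
grip_width: 1.001
grasp_force: 0.0
```

Emit:
apply_moves --rows '[{"x":0,"y":0,"z":18,"ax":0,"ay":0,"az":0,"gripper":0},{"x":0,"y":0,"z":15,"ax":0,"ay":0,"az":0,"gripper":0},{"x":0,"y":0,"z":12,"ax":0,"ay":0,"az":0,"gripper":0},{"x":0,"y":0,"z":9,"ax":0,"ay":0,"az":0,"gripper":0},{"x":0,"y":0,"z":0,"ax":0,"ay":0,"az":0,"gripper":0}]'

```text
clock: 4.15
position: [0.5705, 0.2178, 0.0679]
ee_rot: [0.701, 0.713, -0.001, -0.0]
ft_force: [-1.0, -0.3, 0.1]
grip_width: 0.999
grasp_force: 0.0
```

```bash
python3 - <<'E'
from h import *
ims=[]
for n in ["scene","side"]:
    c=cam(n); u,v=proj(c,[.57,.22,.09]).astype(int); ims.append(cv2.resize(c["color"][max(v-70,0):v+70,u-65:u+65],None,fx=3,fy=3))
h=min(i.shape[0] for i in ims)
cv2.imwrite("pics/near.png",np.hstack([i[:h] for i in ims])[:,:,::-1]); print(get_obs()["position"],get_obs()["ft_force"])
E
```

```text
[0.57123208 0.21891644 0.0698403 ] [-0.15432044  0.08396332  0.6223898 ]
```

View pics/near.png

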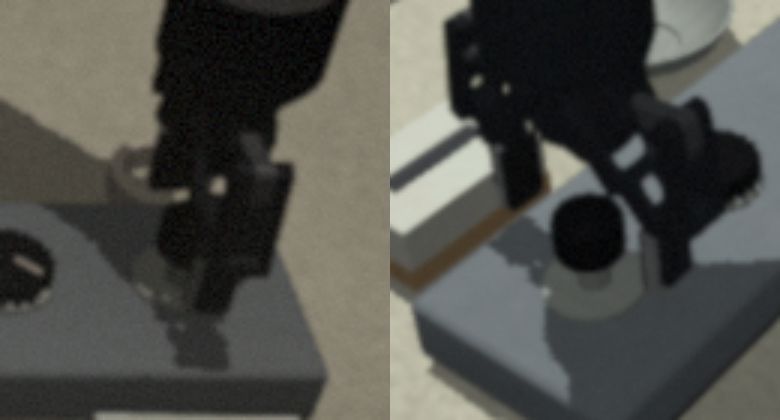

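The crops show the fingers either side of the head (right crop: head at (588,232), finger tips at (525,180) and (675,260)), clear of the base and dimmer. Closing at 50 N with a 2 mm shift in y.

Emit:
apply_moves --rows '[{"x":2,"y":0,"z":0,"ax":0,"ay":0,"az":0,"gripper":0.2},{"x":0,"y":0,"z":0,"ax":0,"ay":0,"az":0,"gripper":0.4},{"x":0,"y":0,"z":0,"ax":0,"ay":0,"az":0,"gripper":0.55},{"x":0,"y":0,"z":0,"ax":0,"ay":0,"az":0,"gripper":0.7},{"x":0,"y":0,"z":0,"ax":0,"ay":0,"az":0,"gripper":0.8}]' --newtons 50

```text
clock: 4.67
position: [0.5703, 0.2211, 0.0701]
ee_rot: [0.7, 0.714, -0.001, -0.0]
ft_force: [-6.8, -2.3, 5.8]
grip_width: 0.382
grasp_force: 49.1
```

Emit:
apply_moves --rows '[{"x":0,"y":0,"z":0,"ax":0,"ay":0,"az":0,"gripper":0.9},{"x":0,"y":0,"z":0,"ax":0,"ay":0,"az":0,"gripper":1},{"x":0,"y":0,"z":0,"ax":0,"ay":0,"az":0,"gripper":1},{"x":0,"y":0,"z":0,"ax":0,"ay":0,"az":0,"gripper":1}]'

```text
clock: 5.0
position: [0.5702, 0.2211, 0.07]
ee_rot: [0.7, 0.714, -0.001, -0.0]
ft_force: [-6.7, -2.0, 9.6]
grip_width: 0.385
grasp_force: 49.0
```

Gripped: opening is about 33 mm, grip 49 N. Pulling up.

Emit:
apply_moves --rows '[{"x":0,"y":-0.5,"z":-3,"ax":0,"ay":0,"az":0,"gripper":1},{"x":0,"y":0,"z":-4,"ax":0,"ay":0,"az":0,"gripper":1},{"x":0,"y":0,"z":-4,"ax":0,"ay":0,"az":0,"gripper":1},{"x":0,"y":0,"z":-4,"ax":0,"ay":0,"az":0,"gripper":1},{"x":0,"y":0,"z":-3,"ax":0,"ay":0,"az":0,"gripper":1}]'

```text
clock: 5.42
position: [0.5702, 0.221, 0.0874]
ee_rot: [0.7, 0.714, -0.0, -0.0]
ft_force: [1.0, 3.2, -7.6]
grip_width: 0.386
grasp_force: 50.2
```

Emit:
apply_moves --rows '[{"x":0,"y":0,"z":-1,"ax":0,"ay":0,"az":0,"gripper":1},{"x":0,"y":0,"z":0,"ax":0,"ay":0,"az":0,"gripper":1}]'

```text
clock: 5.58
position: [0.5702, 0.221, 0.0883]
ee_rot: [0.7, 0.714, -0.0, -0.0]
ft_force: [-0.8, 2.7, -7.9]
grip_width: 0.385
grasp_force: 50.3
```

Emit:
apply_moves --rows '[{"x":0,"y":0,"z":-1,"ax":0,"ay":0,"az":0,"gripper":1},{"x":0,"y":0,"z":0,"ax":0,"ay":0,"az":0,"gripper":1}]'

```text
clock: 5.75
position: [0.5702, 0.221, 0.0891]
ee_rot: [0.7, 0.714, -0.0, -0.0]
ft_force: [-0.1, 2.9, -8.4]
grip_width: 0.381
grasp_force: 50.4
```

Emit:
apply_moves --rows '[{"x":0,"y":0,"z":-1,"ax":0,"ay":0,"az":0,"gripper":1},{"x":0,"y":0,"z":0,"ax":0,"ay":0,"az":0,"gripper":1}]'

```text
clock: 5.92
position: [0.5702, 0.221, 0.0902]
ee_rot: [0.7, 0.714, -0.0, -0.0]
ft_force: [-0.2, 3.3, -9.2]
grip_width: 0.383
grasp_force: 50.4
```

Emit:
apply_moves --rows '[{"x":0,"y":0,"z":-1,"ax":0,"ay":0,"az":0,"gripper":1},{"x":0,"y":0,"z":0,"ax":0,"ay":0,"az":0,"gripper":1}]'

```text
clock: 6.08
position: [0.5701, 0.221, 0.0904]
ee_rot: [0.7, 0.714, -0.0, -0.0]
ft_force: [2.5, 5.0, -16.5]
grip_width: 0.377
grasp_force: 52.2
```

```bash
python3 - <<'E'
from h import *
c=cam("side"); u,v=proj(c,[.57,.22,.09]).astype(int)
cv2.imwrite("pics/up.png",cv2.resize(c["color"][v-70:v+70,u-70:u+70],None,fx=4,fy=4)[:,:,::-1]); print(get_obs()["ft_force"],proj(c,[.5705,.2205,.076]),proj(c,[.5705,.2205,.096]),(u,v))
E
```

```text
[  1.93025864   5.65855641 -16.50452305] [219.555832   324.57588033] [218.18936785 313.72845092] (np.int64(219), np.int64(316))
```

View pics/up.png

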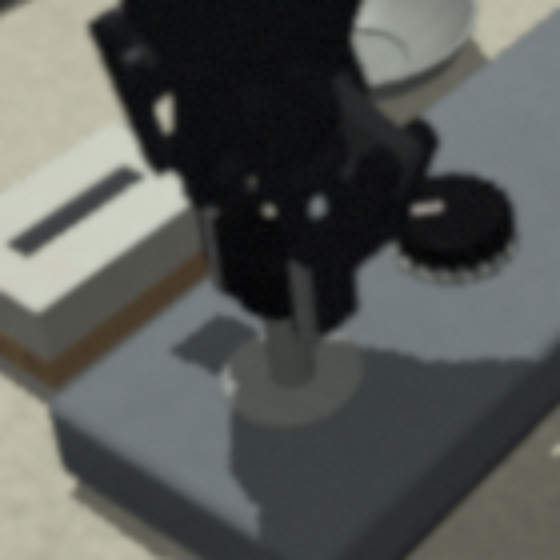

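The neck is exposed high above the flange (290,350 in the crop), the dimmer mark (428,208) is untouched, and the force jump shows it is at the stop. Hold, then guide it down.

Emit:
apply_moves --rows '[{"x":0,"y":0,"z":0,"ax":0,"ay":0,"az":0,"gripper":1},{"x":0,"y":0,"z":0,"ax":0,"ay":0,"az":0,"gripper":1},{"x":0,"y":0,"z":0,"ax":0,"ay":0,"az":0,"gripper":1},{"x":0,"y":0,"z":0,"ax":0,"ay":0,"az":0,"gripper":1},{"x":0,"y":0,"z":0,"ax":0,"ay":0,"az":0,"gripper":1}]'

```text
clock: 6.55
position: [0.5701, 0.221, 0.0904]
ee_rot: [0.7, 0.714, -0.0, -0.0]
ft_force: [3.7, 5.0, -16.4]
grip_width: 0.382
grasp_force: 52.2
```

Emit:
apply_moves --rows '[{"x":0,"y":0,"z":0,"ax":0,"ay":0,"az":0,"gripper":1},{"x":0,"y":0,"z":0,"ax":0,"ay":0,"az":0,"gripper":1},{"x":0,"y":0,"z":0,"ax":0,"ay":0,"az":0,"gripper":1},{"x":0,"y":0,"z":0,"ax":0,"ay":0,"az":0,"gripper":1},{"x":0,"y":0,"z":0,"ax":0,"ay":0,"az":0,"gripper":1}]'

```text
clock: 6.97
position: [0.5701, 0.221, 0.0904]
ee_rot: [0.7, 0.714, -0.0, -0.0]
ft_force: [3.1, 4.9, -17.4]
grip_width: 0.384
grasp_force: 52.2
```

Emit:
apply_moves --rows '[{"x":0,"y":0,"z":4,"ax":0,"ay":0,"az":0,"gripper":1},{"x":0,"y":0,"z":4,"ax":0,"ay":0,"az":0,"gripper":1},{"x":0,"y":0,"z":5,"ax":0,"ay":0,"az":0,"gripper":1},{"x":0,"y":0,"z":4,"ax":0,"ay":0,"az":0,"gripper":1},{"x":0,"y":0,"z":3,"ax":0,"ay":0,"az":0,"gripper":1}]'

```text
clock: 7.38
position: [0.5702, 0.221, 0.0709]
ee_rot: [0.7, 0.714, -0.0, -0.0]
ft_force: [-3.5, 2.1, -3.5]
grip_width: 0.386
grasp_force: 53.6
```

Emit:
apply_moves --rows '[{"x":0,"y":0,"z":0,"ax":0,"ay":0,"az":0,"gripper":1},{"x":0,"y":0,"z":0,"ax":0,"ay":0,"az":0,"gripper":1}]'

```text
clock: 7.55
position: [0.5702, 0.221, 0.0713]
ee_rot: [0.7, 0.714, -0.0, -0.0]
ft_force: [-3.5, 2.3, -3.8]
grip_width: 0.379
grasp_force: 53.6
```

Emit:
apply_moves --rows '[{"x":0,"y":0,"z":0,"ax":0,"ay":0,"az":0,"gripper":0.4},{"x":0,"y":0,"z":0,"ax":0,"ay":0,"az":0,"gripper":0},{"x":0,"y":0,"z":0,"ax":0,"ay":0,"az":0,"gripper":0},{"x":0,"y":0,"z":0,"ax":0,"ay":0,"az":0,"gripper":0},{"x":0,"y":0,"z":0,"ax":0,"ay":0,"az":0,"gripper":0}]'

```text
clock: 7.97
position: [0.5709, 0.2207, 0.0717]
ee_rot: [0.701, 0.713, 0.0, 0.0]
ft_force: [-1.0, -0.4, 1.0]
grip_width: 0.994
grasp_force: 0.0
```

Emit:
apply_moves --rows '[{"x":0,"y":0,"z":0,"ax":0,"ay":0,"az":0,"gripper":0},{"x":0,"y":0,"z":-10,"ax":0,"ay":0,"az":0,"gripper":0},{"x":0,"y":0,"z":-20,"ax":0,"ay":0,"az":0,"gripper":0},{"x":0,"y":0,"z":-30,"ax":0,"ay":0,"az":0,"gripper":0},{"x":0,"y":0,"z":-30,"ax":0,"ay":0,"az":0,"gripper":0}]'

```text
clock: 8.38
position: [0.5699, 0.2209, 0.1626]
ee_rot: [0.7, 0.714, -0.0, -0.0]
ft_force: [1.3, 0.9, 1.0]
grip_width: 1.001
grasp_force: 0.0
```

Emit:
apply_moves --rows '[{"x":0,"y":0,"z":-30,"ax":0,"ay":0,"az":0,"gripper":0},{"x":0,"y":0,"z":-30,"ax":0,"ay":0,"az":0,"gripper":0},{"x":0,"y":0,"z":-20,"ax":0,"ay":0,"az":0,"gripper":0},{"x":0,"y":0,"z":0,"ax":0,"ay":0,"az":0,"gripper":0},{"x":0,"y":0,"z":0,"ax":0,"ay":0,"az":0,"gripper":0}]'

```text
clock: 8.8
position: [0.5707, 0.2214, 0.243]
ee_rot: [0.7, 0.714, 0.001, 0.001]
ft_force: [-0.3, -0.4, -0.6]
grip_width: 1.0
grasp_force: 0.0
```

```bash
python3 - <<'E'
from h import *
c=cam("side"); cv2.imwrite("pics/end.png",c["color"][:,:,::-1]); print(get_obs()["position"],get_obs()["grip_width"])
print(blob(c,220,323,t=35),blob(c,262,300,t=35))
a=cv2.imread("pics/side0.png").astype(int);b=c["color"][:,:,::-1].astype(int); d=np.abs(a-b).max(2)
print("diff dimmer",d[285:318,245:282].max(),"tray",d[210:272,318:402].max(),"head",d[308:340,205:236].max())
E
```

```text
[0.5703389  0.22091172 0.24156542] 0.998017928324744
(array([219.67004049, 323.52834008]), array([208, 311,  24,  26, 494], dtype=int32)) (array([262.93670886, 301.77848101]), array([248, 290,  29,  24, 474], dtype=int32))
diff dimmer 19 tray 28 head 53
```

View pics/end.png

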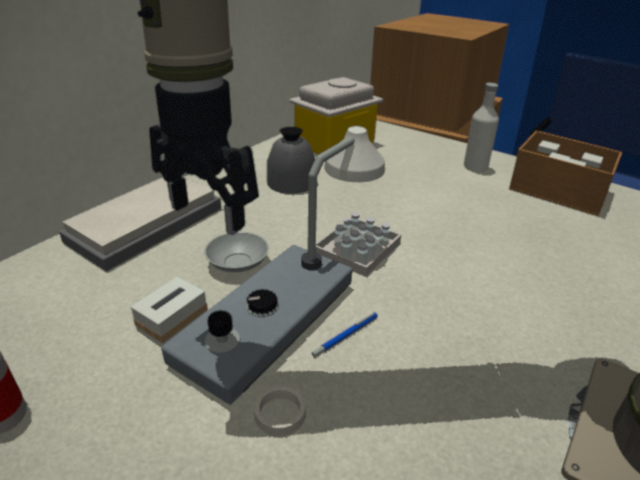

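The head is back at (219.7,323.5), the same as at the start. The dimmer (263,302) and the tray (360,242) are unchanged, and the gripper is clear.

```bash
python3 -c "
from workcell import *
print(hand_in())"
```

```text
the job is handed in; nothing more can be done
None
```

The pull knob was drawn up to its stop, held there for about 1.1 s and let back down to rest, the dimmer and vial tray look unmoved in the before and after side pictures, and the job is handed in at about 9 s; no verdict was returned.

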